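# Pull the shim from under a cell holder

### The job

The square cell holder stands one shim too high for the beam. Without lifting the holder, pull the tabbed bottom shim straight out from under it, so that the column above drops down in its stand, and lay the shim flat in the steel tray. Leave the stand with the round lens tube as it is.

Things in the scene. Friction and masses are not known exactly. Their poses are not given: they have to be found in the camera images.
- shim: Black plastic bottom shim under the cell holder, 80 g: plate 60 (x) by 62 by 12 mm, a neck 14 mm wide from its -x edge to an upright lug to grip, 22 (x) by 14 mm, centred at x = -83, y = 0, top at z = 44 mm. Origin: centre of the plate's underside, z up. Starts level, 10 mm above the table, lug in front; slides out only along its -x (2 to 10 N), clear after 70 mm. Its twin is under the lens tube.
- cell_holder: Square dark metal block, 62 by 62 by 42 mm, a clear cuvette standing 12 mm out of its top, 0.35 kg. Origin: centre of its underside, z up. It lies loose on a 12 mm spacer on the shim, between the four corner angles (tops 60 mm above the table, 35 mm behind the lug) of a fixed stand. Its underside is 34 mm above the table at the start, 22 mm once the shim is out and the column has dropped.
- lens_tube: Round dark metal lens tube, flange 62 mm across, 50 mm tall, on its own spacer and shim in the other stand of the same make: to be left alone. Origin: centre of its underside.
- tray: Fixed open steel tray to one side of the stands, 200 (x) by 160 (y) mm outside, walls 4 mm thick and 20 mm high, floor 4 mm thick. Origin: centre of its underside, on the table; z up, long side along x. A white rack of vials stands on the opposite side.
Not all that is in view belongs to the job. Leave any green or orange look-alike of the cell_holder alone. Leave any blue look-alike of the shim alone.

How it is judged (in metres and radians):
On the way:
1. the shim is pulled out from under the column and the cell holder has dropped upright in its stand (height (world z) of cell_holder between 0.017 and 0.027 m and angle between cell_holder's own z axis and vertical below 0.1 rad and horizontal distance between shim and cell_holder above 0.05 m), for 0.2 s.
At the end, for the whole second after the job is handed in: The cell holder stands upright (within 6 degrees) and at rest in its stand, its underside 22 mm above the table (17 to 27 mm), and the shim lies flat (within 10 degrees), its underside within 10 mm of the table's height, inside the walls of the steel tray, at rest (height (world z) of cell_holder between 0.017 and 0.027 m and angle between cell_holder's own z axis and vertical below 0.1 rad and height (world z) of shim below 0.01 m and angle between shim's own z axis and vertical below 0.17 rad and x of shim in the frame of tray between -0.095 and 0.095 m and y of shim in the frame of tray between -0.075 and 0.075 m and linear speed of each of shim, cell_holder below 0.02 m/s); the robot touches nothing.
It fails at once if the cell holder is lifted (its underside more than 50 mm above the table) (height (world z) of cell_holder above 0.05 m).
It fails at once if the lens tube in the other stand is moved by more than 8 mm (distance of lens_tube from where it was at the start of the episode above 0.008 m).
It also fails if it takes over 40 s, if anything falls off the work surface, if the arm or the gripper's body presses on something with over 40 N, if the wrist force passes 120 N, or if a joint passes its speed limit or range.

### The arm

A 6-joint arm with a two-finger parallel gripper is mounted at the origin on the work surface. World frame = base frame: x ahead of the robot, y to its left, z up, the work surface at z = 0. Lengths are in m, angles in degrees, forces in N, time in s.
With the tool pointing down it reaches from about 0.275 to 0.825 m from the base axis. Payload 4.9 kg.
Tool frame: the origin (TCP) lies at the very end of the fingers, on their centre line; the grasp point (between the pads) lies 19 mm behind it (manip.tcp_to_grasp is the distance from the TCP to the grasp point, in m); z points along the fingers, y is the line along which they close (so a half turn about z gives the same grasp; the last joint's range is limited). The gripper opens to 85 mm and grips with 20 to 120 N. Pads are 22 mm wide; open, the fingers measure 114 mm over their backs; the gripper's body (76 mm by 85 mm) begins 54 mm behind the grasp point. The pads swing forward as they close: fully open they stand 13 mm farther back than shut.
Start: joints at [-7.689, 18.69, -11.035, 60.275, 0, 82.311], TCP at [0.55, 0, 0.209] pointing down, gripper open.
Joint ranges: [-152.03, 152.03], [-55.5, 102.48], [-74.3, 77.21], [-110.64, 120.58], [-84.22, 78.4], [-180, 180]. Speed limits (degrees/s): [147.25, 147.25, 180, 180, 180, 180].

### API

Orientations are given as a 3x3 rotation matrix whose columns are the frame's x, y, z axes.
In Python, from workcell import manip gives the robot as it stands.
- The arm moves only by the tool step_arm, never from a script. Its arguments are lists of equal length, an entry for each row: "xyz": the shift along the tool's x, y, z normalised to -1 to 1, where 1 is 150 mm, a list of three; "dr": the turn, a rotation vector about the tool's x, y, z normalised to -1 to 1, where 1 is 2 rad, a list of three. A call has 1 to 5 rows; each row is the pose to reach, as a shift and turn from the pose commanded when the call began, along the tool's axes at that moment; what a row does not reach only later rows make up. A row lasts 1/8 s, in which the tool goes at most 62.5 mm and 10.7 degrees, less where a joint would pass 70% of its speed; a pose out of reach is approached as far as the arm can. A call with a number of a shift or a turn outside -1 to 1 is refused whole. A call with a gripper value outside its range is refused whole. "grip" is the opening, from 0 (shut) to 1 (fully open), set as the call begins (left out, the last holds). The fingers move at their own pace and stop on an object; "grip_force" is the grip in N (left out, the last holds). Time passes only in rows, so rows that repeat a pose let the fingers close. It gives the time, the measured TCP pose, the force, the opening and the grip force at its end, in the units of the state.
- manip.observe(): the state, without advancing time (a new reading comes with each control period).
- manip.read_camera(name): name is "scene" or "side" or "wrist"; returns the picture (384x512x3 uint8, blue, green, red); there is no depth.
- manip.camera_params(name): a dict with "mtx" (3x3 intrinsics, pixels), "view" (4x4, takes a point from world to camera coordinates); the wrist camera has in their place "T_tool_cam" (4x4, takes a point from camera to tool coordinates, whose origin is the TCP and whose axes are the flange's). Camera axes: x right, y up, looking along -z (the intrinsics and any distortion apply to the point x, -y, -z); pixel columns grow to the right and rows downward; lengths in m; the calibration is good to about 2 mm. A picture is of the moment at which its call begins: read the wrist's pose just before it. camera_params takes no time and is no camera call.
- manip.close_job(): hands the job in; it is judged then, once.
The state is a dict: "time_s": time; "joint_positions": joint angles; "joint_velocities": joint speeds; "tau": joint torques, N m; "eef_pos": TCP position; "tcp_rot": TCP orientation; "wrist_force": force on the tool from outside, world axes, zero at the start; "wrist_torque": the same for the moment, N m; "finger_gap": opening from 0.0 (shut) to 1.0 (fully open); "grip_force": force on a finger pad.
Only numpy, scipy, OpenCV 4.12 (cv2) and the standard library are available. Lean on these libraries where they do the work, as an engineer would, in place of code of your own. Each camera call takes 0.05 s, during which the arm holds its last target. There are 200 camera calls.

## Working session

There is one attempt and no reset: what is moved stays moved. The work goes in short steps, Python scripts to look and compute and a tool call to move; the robot and the scene stay as the last step left them, time stands still between calls to the robot, and variables do not carry over. Pictures are saved under pics/ and viewed, at most 10 in all, crops included, and the job is handed in when it is done.

Besides the shell and the picture viewer there is one more tool, called after "Emit:" as name(argument=value, ...) on one line, values as JSON. step_arm: Moves the arm, as the interface text tells. Scaled input: -1 to 1 covers 150 mm each way for a shift and 2 rad each way for a turn. Its arguments: {"type":"object","properties":{"xyz":{"type":"array"},"dr":{"type":"array"},"grip":{"type":"number"},"grip_force":{"type":"number"}},"required":["xyz","dr"]}

```bash
mkdir -p pics; python3 - <<'E'
from workcell import manip
import cv2,numpy as np
for n in ["scene","side"]:
    cv2.imwrite(f"pics/{n}0.png",manip.read_camera(n))
    p=manip.camera_params(n); print(n,{k:np.round(v,4).tolist() if not isinstance(v,str) else v for k,v in p.items()})
print(manip.camera_params("wrist")); s=manip.observe(); print(s)
E
```

```text
scene {'mtx': [[368.6106, 0.0, 255.6379], [0.0, 368.6106, 195.8149], [0.0, 0.0, 1.0]], 'view': [[0.5244, 0.8513, 0.0156, -0.2708], [-0.5549, 0.3278, 0.7646, 0.256], [0.6458, -0.4097, 0.6443, -1.4174], [0.0, 0.0, 0.0, 1.0]]}
side {'mtx': [[347.7091, 0.0, 255.8166], [0.0, 347.7091, 187.0222], [0.0, 0.0, 1.0]], 'view': [[0.8277, -0.5606, -0.0245, -0.4429], [0.3121, 0.4237, 0.8504, -0.2174], [-0.4663, -0.7115, 0.5256, -0.6278], [0.0, 0.0, 0.0, 1.0]]}
{'mtx': array([[288.2269374 ,   0.        , 255.23528968],
       [  0.        , 288.2269374 , 185.41709703],
       [  0.        ,   0.        ,   1.        ]]), 'T_tool_cam': array([[-1.29366449e-03,  9.58345965e-01,  2.85606965e-01,
         7.19210281e-02],
       [ 9.99999067e-01,  1.11437374e-03,  7.90273805e-04,
        -6.35553443e-04],
       [ 4.39082809e-04,  2.85607721e-01, -9.58346512e-01,
        -1.63636537e-01],
       [ 0.00000000e+00,  0.00000000e+00,  0.00000000e+00,
         1.00000000e+00]])}
{'time_s': 0.1, 'joint_positions': array([-7.68843742e+00,  1.87291180e+01, -1.10871154e+01,  6.02742465e+01,
       -8.87680622e-05,  8.23105065e+01]), 'joint_velocities': array([ 6.46635862e-02, -1.61268217e-01,  1.93891927e-01,  3.37724907e-02,
        1.96346218e-02,  4.05593791e-05]), 'tau': array([-1.63831678e-04, -4.44239044e+01,  2.63037515e+01,  7.96647771e-03,
       -2.12530945e-04,  1.93304103e-06]), 'eef_pos': array([5.49437932e-01, 9.31215161e-05, 2.08763334e-01]), 'tcp_rot': array([[-1.82694934e-05,  9.99998775e-01, -1.56518199e-03],
       [ 9.99999978e-01,  1.85977907e-05,  2.09735932e-04],
       [ 2.09764784e-04, -1.56517813e-03, -9.99998753e-01]]), 'wrist_force': array([-0.23975016, -0.48362617, -0.7918445 ]), 'wrist_torque': array([-0.0273551 , -0.00312475, -0.05169067]), 'grip_force': 0.0, 'finger_gap': 0.9975232929360573}
```

View pics/scene0.png

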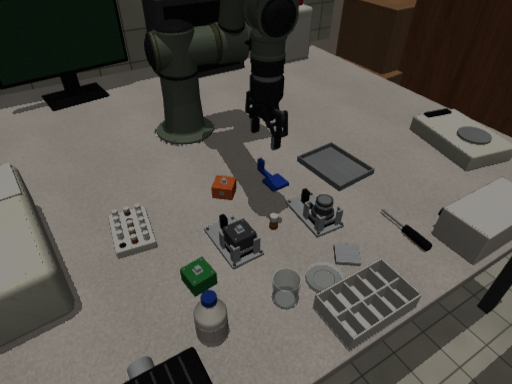

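View pics/side0.png

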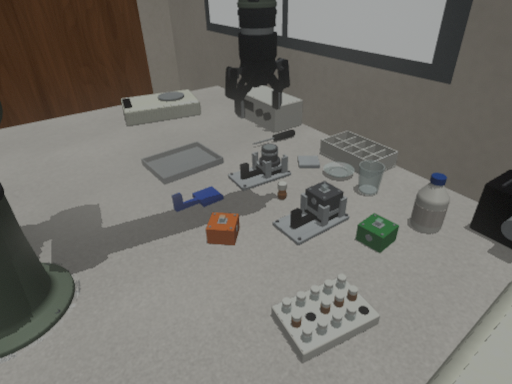

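Scene view: the cell holder is at (238,236) with its lug at (224,221). Look-alikes are the lens tube at (321,207) with lug (305,195), the green block (198,276), the orange block (224,187) and the blue shim (272,178). The tray is at (335,165).
Side view: holder (324,196), lug (296,216), lens tube (269,158), tray (183,161). I choose the lug at (224,221)/(296,216), in front of the square dark block with the cuvette, and check it in a crop.

```bash
cat > h.py <<'E'
import numpy as np, cv2
from workcell import manip
def ray(K,Tcw,uv):
    "camera centre and unit direction in world; Tcw: camera->world"
    d=np.linalg.inv(K)@[uv[0],uv[1],1]; d=Tcw[:3,:3]@(d*[1,-1,-1])
    return Tcw[:3,3],d/np.linalg.norm(d)
def fixed(n,uv):
    p=manip.camera_params(n); return ray(p["mtx"],np.linalg.inv(p["view"]),uv)
def wristT(s):
    T=np.eye(4);T[:3,:3]=s["tcp_rot"];T[:3,3]=s["eef_pos"]
    return T@manip.camera_params("wrist")["T_tool_cam"]
def tri(*rs):
    A=sum(np.eye(3)-np.outer(d,d) for c,d in rs); b=sum((np.eye(3)-np.outer(d,d))@c for c,d in rs)
    x=np.linalg.solve(A,b); return x,[np.linalg.norm(np.cross(x-c,d)) for c,d in rs]
def onz(r,z): c,d=r; return c+d*(z-c[2])/d[2]
E
python3 - <<'E'
from h import *
for n,a,b in [("holder",(238,232),(324,193)),("lug",(223,218),(296,211)),("lenslug",(305,193),(244,168)),("tray",(335,165),(183,161))]:
    print(n,*tri(fixed("scene",a),fixed("side",b)))
for n,l in [("scene",[(297,165),(334,145),(373,169),(340,187)]),("side",[(143,160),(190,146),(224,160),(182,177)])]:
    for p in l: print(n,p,onz(fixed(n,p),.02).round(3))
a=cv2.imread("pics/scene0.png")[190:270,190:290];b=cv2.imread("pics/side0.png")[170:250,260:360]
cv2.imwrite("pics/crop.png",np.hstack([cv2.resize(i,(400,320),interpolation=2) for i in(a,b)]))
E
```

```text
holder [ 0.63981836 -0.12816426  0.06829068] [np.float64(0.0003434841637730365), np.float64(0.0003434841637730269)]
lug [ 0.5589219  -0.12744304  0.05037345] [np.float64(0.0012999395094612978), np.float64(0.001299939509461276)]
lenslug [0.58145835 0.12631252 0.04248993] [np.float64(0.0009665465300201752), np.float64(0.0009665465300202178)]
tray [0.4846587  0.33117021 0.00899914] [np.float64(0.00069428361544189), np.float64(0.0006942836154418565)]
scene (297, 165) [0.431 0.212 0.02 ]
scene (334, 145) [0.399 0.399 0.02 ]
scene (373, 169) [0.575 0.413 0.02 ]
scene (340, 187) [0.592 0.256 0.02 ]
side (143, 160) [0.38 0.39 0.02]
side (190, 146) [0.54  0.396 0.02 ]
side (224, 160) [0.581 0.239 0.02 ]
side (182, 177) [0.434 0.22  0.02 ]
```

View pics/crop.png

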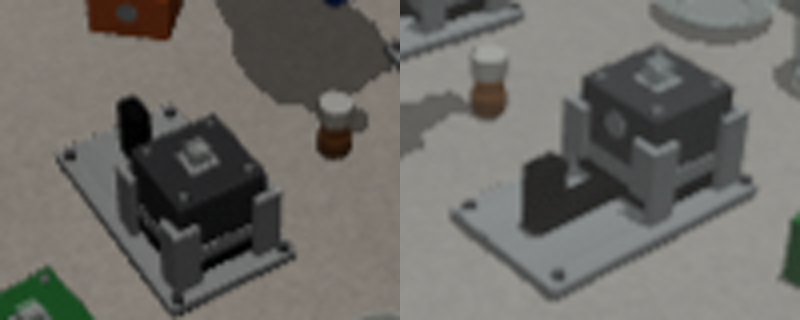

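The crop shows the square dark block with the clear cuvette and the black lug in front of it: lug top at scene (222.7,215.3) and side (296.5,210.5). The triangulated lug top is about 50 mm high (nominal 54) and 81 mm from the block centre (nominal 83), so the choice holds. I go above it, turning the fingers to close along y.

Emit:
step_arm(xyz=[[-0.3,0,0.1],[-0.6,0,0.2],[-0.85,0,0.3],[-0.85,0,0.3],[-0.85,0,0.3]], dr=[[0,0,-0.09],[0,0,-0.18],[0,0,-0.27],[0,0,-0.36],[0,0,-0.45]])

```text
time_s: 0.72
eef_pos: [0.5493, -0.1281, 0.1636]
tcp_rot: [[-0.786, 0.618, -0.002], [0.618, 0.786, 0.001], [0.002, -0.001, -1.0]]
wrist_force: [0.3, -0.6, 0.3]
finger_gap: 1.001
grip_force: 0.0
```

Emit:
step_arm(xyz=[[0,0,0],[0,0,0],[0,0,0],[0,0,0],[0,0,0]], dr=[[0,0,-0.09],[0,0,-0.18],[0,0,-0.27],[0,0,-0.335],[0,0,-0.335]])

```text
time_s: 1.35
eef_pos: [0.5497, -0.1274, 0.1641]
tcp_rot: [[-1.0, 0.002, -0.001], [0.002, 1.0, 0.0], [0.001, 0.0, -1.0]]
wrist_force: [-0.2, 0.7, -0.7]
finger_gap: 0.999
grip_force: 0.0
```

```bash
python3 - <<'E'
from h import *
s=manip.observe(); print(s["eef_pos"],s["tcp_rot"].round(3).tolist(),s["joint_positions"].round(1),s["joint_velocities"].round(1))
im=manip.read_camera("wrist");cv2.imwrite("pics/w1.png",cv2.resize(im,(768,576)))
np.save("T1.npy",wristT(s))
E
```

```text
[ 0.54969469 -0.12738932  0.16408539] [[-1.0, 0.002, -0.001], [0.002, 1.0, 0.0], [0.001, 0.0, -1.0]] [-20.5  22.1 -12.9  55.   -0.  -20.4] [-0.1 -0.1  0.1 -0.  -0.1  1.9]
```

View pics/w1.png

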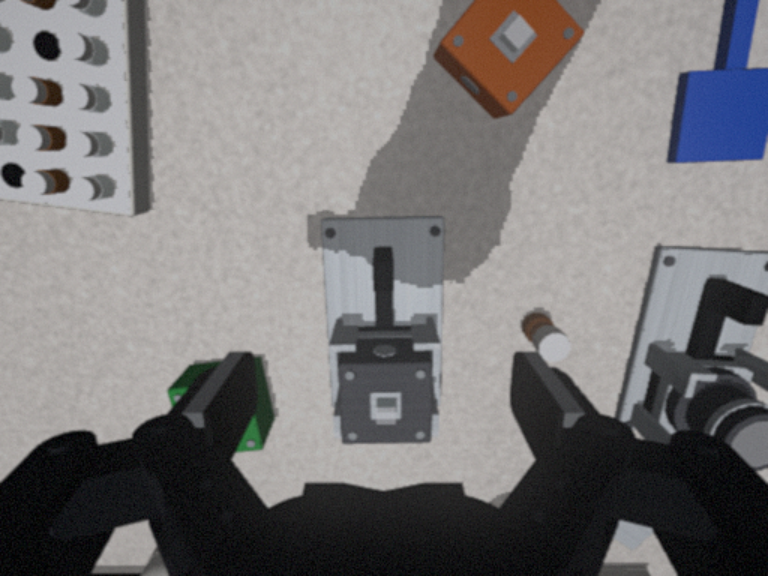

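The wrist view shows the stand straight ahead. The lug is at columns 375–392 around (383,265), the holder's cuvette at (386,406), the orange block's near corner at (497,117), the vial at (545,335), and the lens stand well to the right. The stand axis is almost parallel to x.

```bash
python3 - <<'E'
from h import *
T=np.load("T1.npy");K=manip.camera_params("wrist")["mtx"]
w=lambda u,v:ray(K,T,(u/1.5,v/1.5))
print("lug front bottom z10/22",onz(w(383.5,247),.01).round(4),onz(w(383.5,247),.022).round(4))
print("orange",onz(w(497,117),.0).round(3),onz(w(440,50),.04).round(3))
print("cuv",onz(w(386,406),.088).round(4)); print("vial",onz(w(555,345),.04).round(3))
print("holes",onz(w(330,232),.01).round(4),onz(w(435,231),.01).round(4))
print("holder corners",[onz(w(*p),.076).round(4).tolist() for p in [(341,364),(431,364),(433,441),(342,442)]])
print("lug top",*tri(fixed("scene",(222.7,215.3)),fixed("side",(296.5,210.5))),*tri(fixed("scene",(222.7,215.3)),fixed("side",(296.5,210.5)),w(383.5,268)))
print("holder",*tri(fixed("scene",(239,228.5)),fixed("side",(324.5,186.5)),w(386,406)))
E
```

```text
lug front bottom z10/22 [ 0.5464 -0.1277  0.01  ] [ 0.5437 -0.1277  0.022 ]
orange [ 0.454 -0.047  0.   ] [ 0.419 -0.093  0.04 ]
cuv [ 0.6322 -0.1265  0.088 ]
vial [ 0.613 -0.003  0.04 ]
holes [ 0.5349 -0.1674  0.01  ] [ 0.5344 -0.0894  0.01  ]
holder corners [[0.6089, -0.1555, 0.076], [0.6091, -0.0974, 0.076], [0.6675, -0.0944, 0.076], [0.668, -0.1566, 0.076]]
lug top [ 0.55678956 -0.12862189  0.05583805] [np.float64(0.0014077876470822799), np.float64(0.0014077876470823154)] [ 0.55413911 -0.12813715  0.0545621 ] [np.float64(0.001564197728492047), np.float64(0.0033852224170108003), np.float64(0.0033985924882186888)]
holder [ 0.64032104 -0.12604113  0.08131177] [np.float64(0.0013891374135237284), np.float64(0.003210602630096855), np.float64(0.003198323014715246)]
```

Lug at x≈0.556, y≈-0.127, top 0.055. These agree with the holder centre (0.639,-0.126) minus 83 mm. Descend and grip.

Emit:
step_arm(xyz=[[-0.04,0,0.25],[-0.04,0,0.5],[-0.04,0,0.7],[-0.04,0,0.82],[-0.04,0,0.89]], dr=[[0,0,0],[0,0,0],[0,0,0],[0,0,0],[0,0,0]])

```text
time_s: 2.02
eef_pos: [0.5553, -0.1272, 0.0298]
tcp_rot: [[-1.0, 0.002, -0.002], [0.002, 1.0, 0.001], [0.002, 0.001, -1.0]]
wrist_force: [-0.1, 0.0, -0.6]
finger_gap: 1.001
grip_force: 0.0
```

Emit:
step_arm(xyz=[[0,0,0],[0,0,0],[0,0,0],[0,0,0],[0,0,0]], dr=[[0,0,0],[0,0,0],[0,0,0],[0,0,0],[0,0,0]], grip=0.0, grip_force=50)

```text
time_s: 2.65
eef_pos: [0.5565, -0.1276, 0.0317]
tcp_rot: [[-1.0, 0.001, 0.001], [0.001, 1.0, -0.0], [-0.001, -0.0, -1.0]]
wrist_force: [-1.4, 1.4, 4.4]
finger_gap: 0.108
grip_force: 48.9
```

Emit:
step_arm(xyz=[[0,0,0],[0,0,0],[0,0,0],[0,0,0],[0,0,0]], dr=[[0,0,0],[0,0,0],[0,0,0],[0,0,0],[0,0,0]])

```text
time_s: 3.28
eef_pos: [0.5565, -0.1276, 0.0317]
tcp_rot: [[-1.0, 0.001, 0.001], [0.001, 1.0, -0.0], [-0.001, -0.0, -1.0]]
wrist_force: [-1.0, 0.4, 5.7]
finger_gap: 0.106
grip_force: 49.4
```

Gripped at a gap of 0.106 with about 50 N. I start the pull gently and watch the force.

Emit:
step_arm(xyz=[[0.02,0,0],[0.04,0,0],[0.06,0,0],[0.08,0,0],[0.1,0,0]], dr=[[0,0,0],[0,0,0],[0,0,0],[0,0,0],[0,0,0]])

```text
time_s: 3.9
eef_pos: [0.5433, -0.1282, 0.0322]
tcp_rot: [[-1.0, 0.001, 0.005], [0.001, 1.0, -0.001], [-0.005, -0.001, -1.0]]
wrist_force: [4.0, 0.5, 5.2]
finger_gap: -0.001
grip_force: 2.6
```

```bash
python3 - <<'E'
from h import *
a=manip.read_camera("side")[130:270,220:400]; b=manip.read_camera("wrist")[140:300,160:350]
cv2.imwrite("pics/p1.png",np.hstack([cv2.resize(i,(400,320),interpolation=2) for i in(a,b)]))
E
```

```text
(no output)
```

View pics/p1.png

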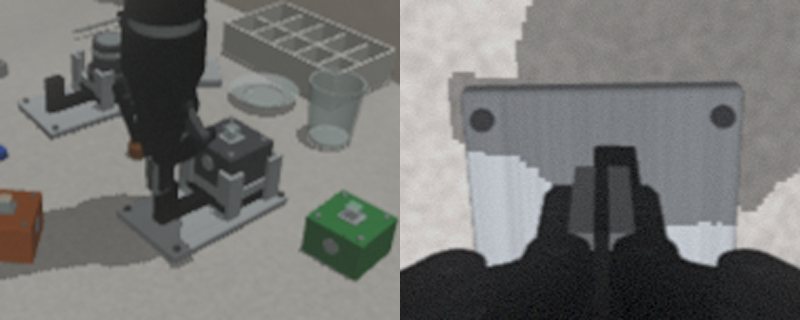

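The fingers shut completely (gap 0), so they slipped off. The lug's dark square at (617,155) sits about 4 mm right of the finger line at (600,165). Open, rise and look again.

Emit:
step_arm(xyz=[[0.1,0,0],[0.1,0,0],[0.1,0,0],[0.1,0,0],[0.1,0,0]], dr=[[0,0,0],[0,0,0],[0,0,0],[0,0,0],[0,0,0]], grip=1.0)

```text
time_s: 4.62
eef_pos: [0.5262, -0.1275, 0.0308]
tcp_rot: [[-1.0, 0.001, -0.0], [0.001, 1.0, -0.0], [0.0, -0.0, -1.0]]
wrist_force: [0.0, -0.3, -0.2]
finger_gap: 0.998
grip_force: 0.0
```

Emit:
step_arm(xyz=[[0.1,0,-0.2],[0.2,0,-0.4],[0.2,0,-0.5],[0.2,0,-0.5],[0.2,0,-0.5]], dr=[[0,0,0],[0,0,0],[0,0,0],[0,0,0],[0,0,0]])

```text
time_s: 5.25
eef_pos: [0.4961, -0.1273, 0.1051]
tcp_rot: [[-1.0, 0.001, -0.001], [0.001, 1.0, 0.0], [0.001, 0.0, -1.0]]
wrist_force: [-0.6, 0.4, 0.0]
finger_gap: 1.0
grip_force: 0.0
```

```bash
python3 - <<'E'
from h import *
s=manip.observe(); print(s["eef_pos"],s["tcp_rot"].round(3).tolist()); np.save("T2.npy",wristT(s))
b=manip.read_camera("wrist")[90:290,150:360]; a=manip.read_camera("side")[170:250,260:360]
a=cv2.resize(a,(375,300),interpolation=2);b=cv2.resize(b,(420,400),interpolation=2)
o=np.zeros((400,795,3),np.uint8);o[:,:420]=b;o[:300,420:]=a
cv2.imwrite("pics/p2.png",o)
E
```

```text
[ 0.49608626 -0.12729498  0.10514875] [[-1.0, 0.001, -0.001], [0.001, 1.0, 0.0], [0.001, 0.0, -1.0]]
```

View pics/p2.png

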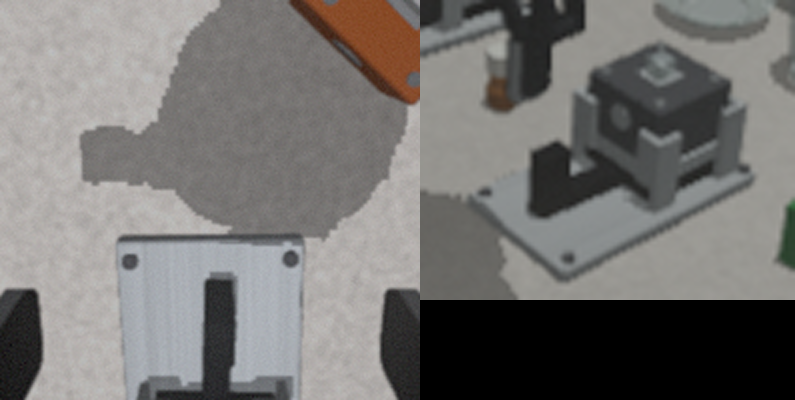

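The stand and holder are unmoved and the column is still up. The lug is now at (220,277) against the plate centre at (210,260), so about 4 mm to +y and about 4 mm out. I brighten both close views to see where the lug really stands.

```bash
python3 - <<'E'
from h import *
g=lambda i:(255*(i/255.)**0.4).astype(np.uint8)
a=cv2.imread("pics/p2.png")[220:400,110:310]; b=cv2.imread("pics/p1.png")[70:320,450:750]; 
c=cv2.imread("pics/p2.png")[120:240,500:640]
o=np.hstack([cv2.resize(g(i),(266,400),interpolation=2) if 0 else cv2.resize(g(i),None,fx=400/i.shape[0],fy=400/i.shape[0],interpolation=2)[:,:400] for i in(a,b)])
cv2.imwrite("pics/p3.png",o); 
E
```

```text
(no output)
```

View pics/p3.png

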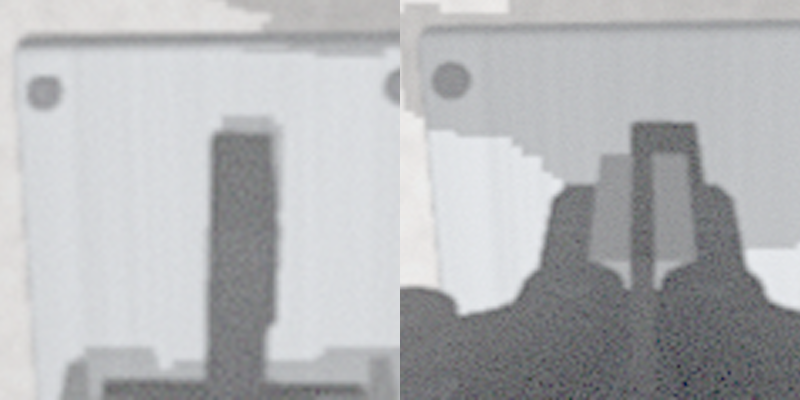

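```bash
python3 - <<'E'
from h import *
g=lambda i:(255*(i/255.)**0.5).astype(np.uint8)
s=manip.observe(); e=s["eef_pos"]
o=[]
for n in("scene","side"):
    p=manip.camera_params(n); im=g(manip.read_camera(n))
    def pr(X):
        c=p["view"]@np.r_[X,1]; c=c[:3]*[1,-1,-1]; q=p["mtx"]@c; return q[:2]/q[2]
    c=pr(e).astype(int); x0,y0=max(c[0]-50,0),max(c[1]-60,0); k=im[y0:y0+100,x0:x0+100]; k=cv2.resize(k,(400,400),interpolation=2)
    for d,col in [((0,0,0),(0,0,255)),((0,.0425,.013),(0,255,0)),((0,-.0425,.013),(0,255,0))]:
        q=(pr(e+d)-[x0,y0])*4; cv2.circle(k,tuple(int(v) for v in q),3,col,-1)
    print(n,x0,y0); o.append(k)
cv2.imwrite("pics/p4.png",np.hstack(o))
E
```

```text
scene 161 128
side 223 140
```

View pics/p4.png

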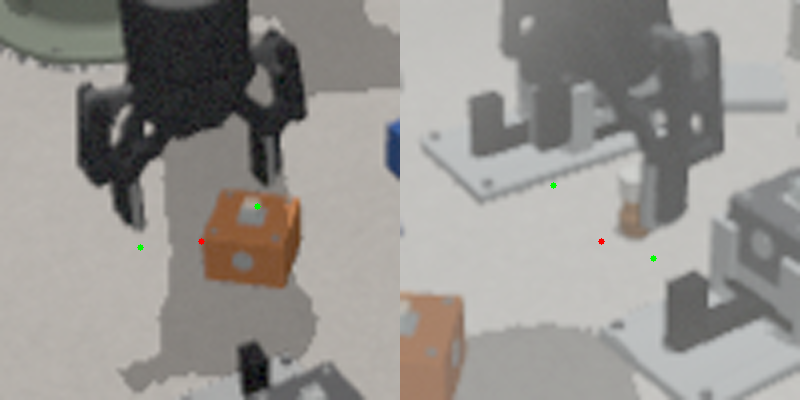

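Projected TCP (red) and open fingertips (green) versus the real fingertips: the tips are 5–7 px higher, at scene (140,228) and side (665,228). So the real tips stand well above the stated TCP, and the first grasp only pinched the lug's top. I triangulate to quantify that.

```bash
python3 - <<'E'
from h import *
print(tri(fixed("scene",(161+138/4,128+228/4)),fixed("side",(223+265/4,140+228/4))))
print(manip.observe()["eef_pos"], getattr(manip,"tcp_to_grasp",None))
T=np.load("T2.npy");K=manip.camera_params("wrist")["mtx"]
w=lambda u,v:ray(K,T,(u,v))
# lug front bottom and top rear from p3-left pixels
f=lambda c,r:(150+(110+c/2.222)/2,90+(220+r/2.222)/2)
print(onz(w(*f(243,132)),.01),onz(w(*f(246,325)),.054),onz(w(*f(237,378)),.022))
E
```

```text
(array([ 0.49935055, -0.17204951,  0.13638407]), [np.float64(0.000786092473642825), np.float64(0.0007860924736428276)])
[ 0.49561908 -0.1271822   0.10501537] 0.0187
[ 0.54503448 -0.12385084  0.01      ] [ 0.56483931 -0.12387811  0.054     ] [ 0.5995787  -0.12523738  0.022     ]
```

The open tips are 31 mm above the stated TCP (13 mm expected), so I must go about 18–20 mm lower than before. The lug is at x 0.545–0.566, y≈-0.125. Regrasp deeper.

Emit:
step_arm(xyz=[[-0.2,0,0],[-0.4,0,0.05],[-0.4,0,0.3],[-0.4,0,0.5],[-0.4,0,0.63]], dr=[[0,0,0],[0,0,0],[0,0,0],[0,0,0],[0,0,0]])

```text
time_s: 6.08
eef_pos: [0.5549, -0.127, 0.0092]
tcp_rot: [[-1.0, 0.001, -0.003], [0.001, 1.0, 0.001], [0.003, 0.001, -1.0]]
wrist_force: [0.2, 0.3, -0.4]
finger_gap: 0.999
grip_force: 0.0
```

Emit:
step_arm(xyz=[[0,0,0],[0,0,0],[0,0,0],[0,0,0],[0,0,0]], dr=[[0,0,0],[0,0,0],[0,0,0],[0,0,0],[0,0,0]], grip=0.0, grip_force=60)

```text
time_s: 6.7
eef_pos: [0.5568, -0.1271, 0.0126]
tcp_rot: [[-1.0, -0.0, 0.002], [-0.0, 1.0, 0.001], [-0.002, 0.001, -1.0]]
wrist_force: [-0.8, 1.4, 4.9]
finger_gap: 0.144
grip_force: 59.4
```

Emit:
step_arm(xyz=[[0,0,0],[0,0,0],[0,0,0],[0,0,0],[0,0,0]], dr=[[0,0,0],[0,0,0],[0,0,0],[0,0,0],[0,0,0]])

```text
time_s: 7.32
eef_pos: [0.5568, -0.1271, 0.0126]
tcp_rot: [[-1.0, -0.0, 0.002], [-0.0, 1.0, 0.001], [-0.002, 0.001, -1.0]]
wrist_force: [-0.0, 2.7, 5.9]
finger_gap: 0.148
grip_force: 59.4
```

The gap of 0.148 now fits the 14 mm lug. Pull slowly, easing the vertical preload.

Emit:
step_arm(xyz=[[0,0,-0.015],[0.02,0,-0.015],[0.04,0,-0.015],[0.07,0,-0.015],[0.1,0,-0.015]], dr=[[0,0,0],[0,0,0],[0,0,0],[0,0,0],[0,0,0]])

```text
time_s: 7.95
eef_pos: [0.5406, -0.1276, 0.0137]
tcp_rot: [[-1.0, 0.001, -0.0], [0.001, 1.0, -0.0], [0.0, -0.0, -1.0]]
wrist_force: [2.6, 1.0, -3.6]
finger_gap: 0.149
grip_force: 58.9
```

Emit:
step_arm(xyz=[[0.06,0,0.003],[0.12,0,0.003],[0.18,0,0.003],[0.24,0,0.003],[0.3,0,0.003]], dr=[[0,0,0],[0,0,0],[0,0,0],[0,0,0],[0,0,0]])

```text
time_s: 8.57
eef_pos: [0.4947, -0.1274, 0.0133]
tcp_rot: [[-1.0, 0.001, -0.001], [0.001, 1.0, 0.0], [0.001, 0.0, -1.0]]
wrist_force: [0.9, 0.4, -1.8]
finger_gap: 0.148
grip_force: 59.2
```

Emit:
step_arm(xyz=[[0.05,0,0],[0.1,0,0],[0.15,0,0],[0.2,0,0],[0.23,0,0]], dr=[[0,0,0],[0,0,0],[0,0,0],[0,0,0],[0,0,0]])

```text
time_s: 9.2
eef_pos: [0.4609, -0.1274, 0.0133]
tcp_rot: [[-1.0, 0.001, -0.0], [0.001, 1.0, 0.0], [0.0, 0.0, -1.0]]
wrist_force: [-0.2, -0.5, -1.2]
finger_gap: 0.149
grip_force: 59.2
```

```bash
python3 - <<'E'
from h import *
g=lambda i:(255*(i/255.)**0.6).astype(np.uint8)
a=g(manip.read_camera("side"))[140:260,210:370]; b=g(manip.read_camera("scene"))[150:270,160:320]
cv2.imwrite("pics/p5.png",np.hstack([cv2.resize(i,(400,300),interpolation=2) for i in(a,b)]))
E
```

```text
(no output)
```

View pics/p5.png

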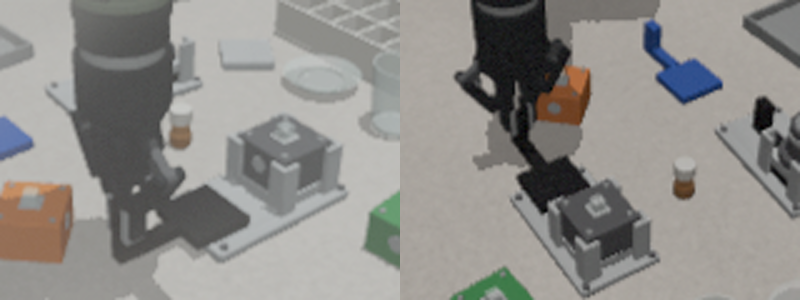

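The shim is fully out and held level, its black plate at (205,215), and the holder has dropped upright between its angles at (285,150). The lens tube is untouched. Lift and carry towards the tray.

Emit:
step_arm(xyz=[[0,0,-0.2],[0,0,-0.45],[0,0,-0.7],[0,0,-0.9],[0,0,-0.95]], dr=[[0,0,0],[0,0,0],[0,0,0],[0,0,0],[0,0,0]])

```text
time_s: 9.93
eef_pos: [0.4631, -0.1281, 0.1576]
tcp_rot: [[-1.0, 0.001, 0.004], [0.001, 1.0, -0.002], [-0.004, -0.002, -1.0]]
wrist_force: [0.1, 0.6, -2.1]
finger_gap: 0.147
grip_force: 59.3
```

Emit:
step_arm(xyz=[[0.04,0.15,0],[0.08,0.4,0],[0.12,0.65,0],[0.16,0.85,0],[0.2,1.0,0]], dr=[[0,0,0],[0,0,0],[0,0,0],[0,0,0],[0,0,0]])

```text
time_s: 10.55
eef_pos: [0.4306, 0.0239, 0.1546]
tcp_rot: [[-1.0, -0.0, -0.002], [-0.0, 1.0, 0.0], [0.002, 0.0, -1.0]]
wrist_force: [-0.1, -0.6, -0.6]
finger_gap: 0.149
grip_force: 59.3
```

Emit:
step_arm(xyz=[[0.04,0.2,0],[0.08,0.4,0],[0.12,0.6,0],[0.16,0.8,0],[0.2,1.0,0]], dr=[[0,0,0],[0,0,0],[0,0,0],[0,0,0],[0,0,0]])

```text
time_s: 11.18
eef_pos: [0.4009, 0.1735, 0.1546]
tcp_rot: [[-1.0, 0.001, -0.002], [0.001, 1.0, -0.0], [0.002, -0.0, -1.0]]
wrist_force: [0.4, -0.1, -1.6]
finger_gap: 0.15
grip_force: 59.3
```

```bash
python3 - <<'E'
from h import *
s=manip.observe(); print(s["eef_pos"],s["tcp_rot"].round(3).tolist(),s["joint_positions"].round(1),s["finger_gap"])
T=wristT(s);np.save("T4.npy",T)
im=manip.read_camera("wrist");cv2.imwrite("pics/w4raw.png",im)
K=manip.camera_params("wrist")["mtx"]
# where nominal tray corners would appear
for P in [(.433,.216,.02),(.39,.395,.02),(.56,.405,.02),(.586,.248,.02)]:
    c=(np.linalg.inv(T)@np.r_[P,1])[:3]*[1,-1,-1]; q=K@c; print(P,q[:2]/q[2])
E
```

```text
[0.40087891 0.17348258 0.15459317] [[-1.0, 0.001, -0.002], [0.001, 1.0, -0.0], [0.002, -0.0, -1.0]] [ 13.7   9.7 -31.8  48.6   0.   13.7] 0.14996211169934548
(0.433, 0.216, 0.02) [294.92841569 200.17716443]
(0.39, 0.395, 0.02) [466.48007067 161.29146259]
(0.56, 0.405, 0.02) [446.04349829 298.22371341]
(0.586, 0.248, 0.02) [316.08420799 316.09866494]
```

```bash
python3 - <<'E'
import cv2
cv2.imwrite("pics/w4.png",cv2.resize(cv2.imread("pics/w4raw.png"),(768,576)))
E
```

```text
(no output)
```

View pics/w4.png

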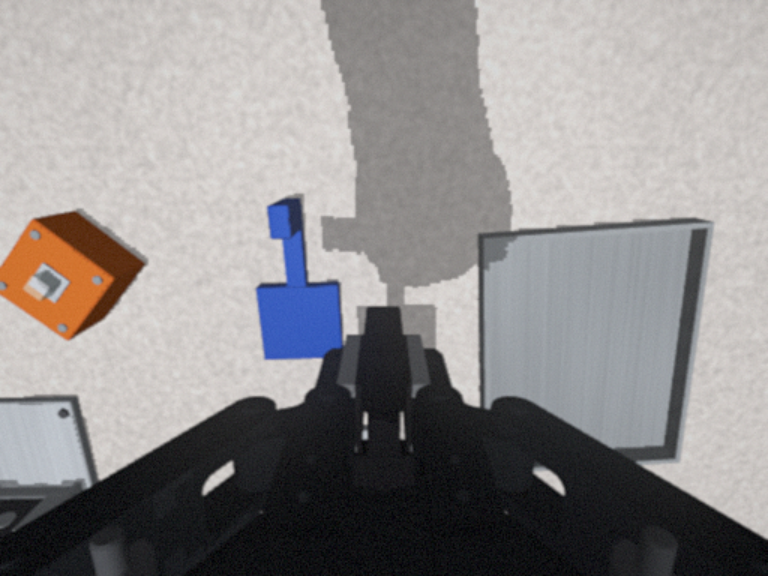

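The tray is fully visible on the right: rim corners at (479,235), (712,222) and (679,461). The lug is held straight, between the pads at (383,320).

```bash
python3 - <<'E'
from h import *
T=np.load("T4.npy");K=manip.camera_params("wrist")["mtx"]
P=[onz(ray(K,T,(u/1.5,v/1.5)),.02)[:2] for u,v in [(479,235),(712,222),(679,461)]]
print(np.round(P,4),np.linalg.norm(P[1]-P[0]),np.linalg.norm(P[2]-P[1]),"centre",(P[0]+P[2])/2)
d=P[2]-P[1];print("yaw",np.degrees(np.arctan2(d[1],d[0])));d=P[1]-P[0];print(np.degrees(np.arctan2(d[1],d[0])))
E
```

```text
[[0.3848 0.2398]
 [0.376  0.4006]
 [0.5733 0.4156]] 0.16105482196433746 0.19787095248981965 centre [0.47900696 0.32770853]
yaw 4.347921671573912
93.13033341618834
```

The tray measures 161 x 198 mm with yaw 4°, centred at (0.479, 0.328), matching its stated size. Lug goal is (0.428, 0.324).

Emit:
step_arm(xyz=[[-0.05,0.25,0],[-0.1,0.5,0],[-0.15,0.8,0],[-0.18,1.0,0],[-0.18,1.0,0]], dr=[[0,0,0],[0,0,0],[0,0,0],[0,0,0],[0,0,0]])

```text
time_s: 11.85
eef_pos: [0.4286, 0.324, 0.1543]
tcp_rot: [[-1.0, -0.002, -0.001], [-0.002, 1.0, -0.0], [0.001, -0.0, -1.0]]
wrist_force: [-0.7, -0.6, -0.7]
finger_gap: 0.149
grip_force: 59.4
```

Emit:
step_arm(xyz=[[0,0,0.2],[0,0,0.45],[0,0,0.7],[0,0,0.87],[0,0,0.95]], dr=[[0,0,0],[0,0,0],[0,0,0],[0,0,0],[0,0,0]])

```text
time_s: 12.48
eef_pos: [0.4273, 0.3208, 0.0112]
tcp_rot: [[-1.0, 0.002, -0.003], [0.002, 1.0, -0.002], [0.003, -0.002, -1.0]]
wrist_force: [-0.5, 0.2, -0.7]
finger_gap: 0.148
grip_force: 59.4
```

Emit:
step_arm(xyz=[[0,0,0.005],[0,0,0.01],[0,0,0.015],[0,0,0.02],[0,0,0.02]], dr=[[0,0,0],[0,0,0],[0,0,0],[0,0,0],[0,0,0]])

```text
time_s: 13.1
eef_pos: [0.429, 0.3227, 0.0106]
tcp_rot: [[-1.0, 0.001, 0.0], [0.001, 1.0, 0.0], [-0.0, 0.0, -1.0]]
wrist_force: [-0.1, 0.1, -0.5]
finger_gap: 0.146
grip_force: 59.4
```

Emit:
step_arm(xyz=[[0,0,0.005],[0,0,0.01],[0,0,0.015],[0,0,0.02],[0,0,0.02]], dr=[[0,0,0],[0,0,0],[0,0,0],[0,0,0],[0,0,0]])

```text
time_s: 13.72
eef_pos: [0.4288, 0.3226, 0.0072]
tcp_rot: [[-1.0, 0.001, -0.0], [0.001, 1.0, -0.0], [0.0, -0.0, -1.0]]
wrist_force: [-0.4, -0.5, -0.9]
finger_gap: 0.148
grip_force: 59.4
```

Emit:
step_arm(xyz=[[0,0,0.005],[0,0,0.01],[0,0,0.015],[0,0,0.015]], dr=[[0,0,0],[0,0,0],[0,0,0],[0,0,0]])

```text
time_s: 14.22
eef_pos: [0.4289, 0.3226, 0.0066]
tcp_rot: [[-1.0, 0.001, 0.001], [0.001, 1.0, 0.0], [-0.001, 0.0, -1.0]]
wrist_force: [-4.6, -2.1, 13.5]
finger_gap: 0.148
grip_force: 61.5
```

Contact with the tray floor (13 N). Ease off, release, rise.

Emit:
step_arm(xyz=[[0,0,-0.008],[0,0,-0.008]], dr=[[0,0,0],[0,0,0]])

```text
time_s: 14.48
eef_pos: [0.429, 0.3227, 0.0066]
tcp_rot: [[-1.0, 0.001, 0.0], [0.001, 1.0, 0.0], [-0.0, 0.0, -1.0]]
wrist_force: [-1.7, -1.2, 6.7]
finger_gap: 0.147
grip_force: 60.3
```

Emit:
step_arm(xyz=[[0,0,0],[0,0,0],[0,0,0],[0,0,0],[0,0,0]], dr=[[0,0,0],[0,0,0],[0,0,0],[0,0,0],[0,0,0]], grip=1.0)

```text
time_s: 15.1
eef_pos: [0.4289, 0.3226, 0.0062]
tcp_rot: [[-1.0, 0.001, -0.0], [0.001, 1.0, -0.0], [0.0, -0.0, -1.0]]
wrist_force: [-0.2, 1.1, 0.3]
finger_gap: 1.006
grip_force: 0.0
```

Emit:
step_arm(xyz=[[0,0,-0.2],[0,0,-0.5],[0,0,-0.8],[0,0,-1.0],[0,0,-1.0]], dr=[[0,0,0],[0,0,0],[0,0,0],[0,0,0],[0,0,0]])

```text
time_s: 15.72
eef_pos: [0.4306, 0.3236, 0.1589]
tcp_rot: [[-1.0, 0.001, 0.005], [0.001, 1.0, 0.003], [-0.005, 0.003, -1.0]]
wrist_force: [0.5, 0.7, -0.2]
finger_gap: 1.001
grip_force: 0.0
```

```bash
python3 - <<'E'
from h import *
s=manip.observe();print(s["time_s"],s["eef_pos"],s["finger_gap"])
# dark (shim) pixels inside the tray region, seen from both cameras
m=[]
for n,c in (("scene",(335,165)),("side",(183,161))):
    im=cv2.cvtColor(manip.read_camera(n),cv2.COLOR_BGR2GRAY)
    x0,y0=c[0]-34,c[1]-15; k=im[y0:y0+32,x0:x0+70]
    print(n); 
    for r in k[::2]: print("".join("#" if v<45 else "+" if v<75 else "." for v in r))
    v,u=np.nonzero(k<45); print("centroid on z=.012:",onz(fixed(n,(u.mean()+x0,v.mean()+y0)),.016).round(3))
E
```

```text
15.725 [0.43063373 0.32363259 0.15886945] 1.0007494504518746
scene
++++++++++++###################+##########+...........................
+++++.++####################+####+++#########+........................
.++###########################+##++#+++..++#####++....................
#####++++++++##+#############+#+#+##+#+.....++#####++.................
++++....+.+++##++############+#+##+#++..........+######+..............
##+++++#+####++#################++++...............+######+...........
#####+++++++##++++....++#########+.+++##++............+######++.......
.+#####++++..............+#################+..............+#####++....
....######++.............+####################+..............+#####++.
......+######++.........+########################+..............+#####
.........+######++.......+#########################+...............+++
............+######+.......+#######################+.............+++##
...............######++.......+#################++...........++++#####
.................+######++......++#########++............++++#####+...
....................+######++......+##+
[... 702 characters left out ...]
.............
......................................................................
......................................................................
......................................................................
......................................................................
......................................................................
......................................................................
......................................................................
......................................................................
centroid on z=.012: [nan nan nan]<stdin>:10: RuntimeWarning: Mean of empty slice.
  ret = ret.dtype.type(ret / rcount)
```

The scene pixels show the dark plate lying flat in the middle of the tray, clear of all walls. The gripper is open and well above it.

```bash
python3 -c "
from workcell import manip
print(manip.close_job())"
```

```text
the job is handed in; nothing more can be done
None
```

I pulled the tabbed shim out and the cell holder dropped upright in its stand. The shim lies in the steel tray, the lens tube was not touched, and I handed the job in at about 16 s; no verdict was returned.

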